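# Pack the tiffin box and close it

### The job

Pack the orange tiffin box for lunch: put the three low steel containers that have lids on (large round, small round, square) each standing in the white insert shaped for it, then put the orange lid on so that it sits fully down on the box's ledge all round. Keep the containers upright on the way, and leave the open bowl and the tall canister standing where they are.

Things in the scene. Friction and masses are not known exactly. Their poses are not given: they have to be found in the camera images.
- tiffin: Fixed orange base of the tiffin box: ledge plate 134 x 304 mm, 6 mm thick, on it a low tray 92 x 262 mm, walls to 26 mm above the counter. Origin: centre of the underside, y along its length, z up. Three white inserts sit in a row along y, 85 mm apart, in varying order. The lid goes over the tray (9 mm play each side) onto the ledge. Mug, jar and tongs lie well outside the work.
- insert_large: White plastic insert in the tiffin base, 84 x 84 mm, 20 mm high, with a large round well 74 mm across and 17 mm deep. Origin: centre of its underside (9 mm above the counter); well floor 3 mm above the origin, rim 20 mm above it. Same axes as the tiffin. Fixed in the tiffin.
- insert_small: White plastic insert like the large one (84 x 84 x 20 mm, origin at the centre of its underside, well floor 3 mm above it, rim 20 mm above it) but with a small round well 56 mm across. Fixed in the tiffin.
- insert_square: White plastic insert like the large one (84 x 84 x 20 mm, origin at the centre of its underside, well floor 3 mm above it, rim 20 mm above it) but with a square well 70 x 70 mm, its sides along the x and y axes of the insert. Fixed in the tiffin.
- dabba_large: Closed round steel container with a press-on lid, 58 mm across, 50 mm high, up to 0.17 kg. Stands on the counter; origin at the centre of its underside, z up. It belongs in insert_large.
- dabba_small: Closed round steel container with a press-on lid, 40 mm across, 50 mm high, up to 0.17 kg. Origin at the centre of its underside, z up. It belongs in insert_small.
- dabba_square: Closed square steel container with a press-on lid, 54 x 54 mm, 50 mm high, up to 0.19 kg, sides along its x and y axes. Origin at the centre of its underside, z up. It belongs in insert_square; any quarter turn will do.
- lid: Deep orange lid, open below, standing right way up on the counter: 116 x 286 mm, walls 3 mm, 68 mm high to its top, 65 mm deep inside, 0.22 kg. Origin: centre of its lower edge, y along its length, z up. Handle bar along y over its middle: 14 mm wide, 120 mm long, 12 mm high, its top 100 mm above the origin, 20 mm free beneath between end posts at y = +-53 mm. Fits either way round.
- katori_open: Open steel bowl without a lid, 58 mm across and 46 mm high, looks like dabba_large with its lid off. Not to be packed. Origin at the centre of its underside.
- canister_tall: Closed round steel canister, 40 mm across and 95 mm high: like dabba_small but taller, too tall for the lid to close over. Not to be packed. Origin at the centre of its underside.
There are look-alikes about, which are no part of the job. Leave any brown look-alike of the dabba_square alone.

How it is judged:
By the outcome, as a careful person would: the job done as asked, in the order asked, and still so for the second after the job is handed in, with the robot touching nothing.
It also fails if it takes over 109 s, if anything falls off the work surface, if the arm or the gripper's body presses on something with over 40 N, if the wrist force passes 120 N, or if a joint passes its speed limit or range.

### The arm

A 7-joint arm with a two-finger parallel gripper is mounted at the origin on the work surface. World frame = base frame: x ahead of the robot, y to its left, z up, the work surface at z = 0. Lengths are in mm, angles in rad, forces in N, time in s.
With the tool pointing down it reaches from about 400 to 875 mm from the base axis. Payload 4.4 kg.
Tool frame: the origin (TCP) lies at the very end of the fingers, on their centre line; the grasp point (between the pads) lies ctrl.grip_point_offset behind it (ctrl.grip_point_offset is the distance from the TCP to the grasp point, in mm); z points along the fingers, y is the line along which they close (so a half turn about z gives the same grasp; the last joint's range is limited). The gripper opens to 85 mm and grips with 20 to 120 N. Pads are 22 mm wide; open, the fingers measure 114 mm over their backs; the gripper's body (76 mm by 85 mm) begins 54 mm behind the grasp point. The pads swing forward as they close: fully open they stand 13 mm farther back than shut.
Start: joints at [-1.169, 0.628, 0.038, 1.517, -0.027, 0.996, -0.02], TCP at [293.08, 580.192, 207.913] pointing down, gripper open.
Joint ranges: [-3.06, 3.06], [-0.37, 2.12], [-1.25, 1.32], [0.18, 2.47], [-1.1, 4.24], [0.23, 1.98], [-2.94, 2.94]. Speed limits (rad/s): [2.57, 2.57, 3.14, 3.14, 3.14, 3.14, 3.14].

### API

Orientations are given as [roll, pitch, yaw] about the fixed x, y, z axes, in that order (R = Rz(yaw) Ry(pitch) Rx(roll)).
In Python, from cell import read_state, cams, ctrl, models gives the robot as it stands. The module is installed in compiled form; this text tells all that it offers.
- The arm moves only by the tool tcp_steps, called by a JSON object that holds its "name" and its "arguments", one argument or row to a line. Schema: {"type":"object","properties":{"moves":{"type":"object","properties":{"dx":{"type":"array","items":{"type":"number"},"minItems":1,"maxItems":12},"dy":{"type":"array","items":{"type":"number"},"minItems":1,"maxItems":12},"dz":{"type":"array","items":{"type":"number"},"minItems":1,"maxItems":12},"drx":{"type":"array","items":{"type":"number"},"minItems":1,"maxItems":12},"dry":{"type":"array","items":{"type":"number"},"minItems":1,"maxItems":12},"drz":{"type":"array","items":{"type":"number"},"minItems":1,"maxItems":12},"aperture":{"type":"array","items":{"type":"number"},"minItems":1,"maxItems":12}},"additionalProperties":false,"required":["dx","dy","dz","drx","dry","drz","aperture"]},"only":{"type":"string"},"quiet":{"type":"boolean"},"lines":{"type":"string"}},"required":["moves"],"additionalProperties":false}. moves is an object with one list for each field, all of the same length, 1 to 12, a row being the entries at one place: dx, dy, dz (the shift in shares of the most that a row can go, 1 being 50 mm), drx, dry, drz (a rotation vector in parts of the range, where 1.0 means pi rad), aperture (the finger opening in mm); each row shifts and turns the commanded pose from where the row before left it, along the tool's axes as they then stand; what a row does not reach is not made up. A row lasts 1/10 s, in which the tool goes at most 50 mm and 0.15 rad, less where a joint would pass 70% of its speed; a pose out of reach is approached as far as the arm can. The fingers move at their own pace and stop on an object; the grip force is fixed at half the most. Time passes only in rows, so rows that do not move let the fingers close. The tool returns the time, the measured TCP pose, the force, the opening and the grip force at its end. only (a regular expression) keeps the lines of the reply that match it, lines (a string "A,B") keeps lines A to B, and quiet returns only ok. A shift or turn number past 1, either way, is cut back to 1. Input that does not fit is refused with a message, and nothing moves.
- read_state(): the state, without advancing time (a new reading comes with each control period).
- cams.get_image(name): name is "side" or "top" or "wrist"; returns (picture, depth): 480x640x3 uint8, blue, green, red; 480x640 float32, mm along the optical axis (not along the pixel's ray), 0 where there is no reading.
- cams.calibration(name): a dict with "fx", "fy", "cx", "cy" (pixels), "rvec" (rotation vector, rad) and "tvec" (3), from world to camera coordinates, as OpenCV has them; the wrist camera has in their place "hand_eye" (4x4, takes a point from camera to tool coordinates, whose origin is the TCP and whose axes are the flange's). Camera axes: x right, y down, z forward; pixel columns grow to the right and rows downward; lengths in mm; the calibration is good to about 2 mm. A picture is of the moment at which its call begins: read the wrist's pose just before it. calibration takes no time and is no camera call.
- ctrl.finish_job(): hands the job in; it is judged then, once.
Trained networks look in the newest picture that a camera, given by its name, has taken for a name from the list of things; names that differ only in an ending like _2 or _b are one class to them, and where a whole thing is asked for, a point or a joint stands for the part that bears it (a point fixed in the world has none). Each returns a list of dicts, best first, with "confidence" (0 to 1); they miss things now and then, are a little off and sometimes report something else, mostly with a low value. They report only what shows in the picture. A call takes as long as a camera call. They do not tell look-alikes from the thing itself.
- models.search_frame(thing, camera): "extent" ([left, top, right, bottom] in pixels, round what is visible of it).
- models.mark_of(thing, camera): "position" ([column, row] in pixels: a listed point, or the origin of a listed thing).
The state is a dict: "clock": time; "qpos": joint angles; "qd": joint speeds; "tau": joint torques, N m; "eef_pos": TCP position; "tool_rot": TCP orientation; "force": force on the tool from outside, world axes, zero at the start; "torque": the same for the moment, N m; "width": finger opening in mm; "gripper_force": force on a finger pad.
Only numpy, scipy, OpenCV 4.12 (cv2) and the standard library are available. Lean on these libraries where they do the work, as an engineer would, in place of code of your own. Each camera call takes 0.05 s, during which the arm holds its last target. There are 200 camera calls.

## Working session

There is one attempt and no reset: what is moved stays moved. The work goes in short steps, Python scripts to look and compute and a tool call to move; the robot and the scene stay as the last step left them, time stands still between calls to the robot, and variables do not carry over. Pictures are saved under pics/ and viewed, at most 14 in all, crops included, and the job is handed in when it is done.

```bash
mkdir -p pics; cat > h.py <<'E'
import numpy as np, cv2
from cell import read_state, cams, ctrl, models
def cal(n):
    c=cams.calibration(n); K=np.array([[c['fx'],0,c['cx']],[0,c['fy'],c['cy']],[0,0,1]]);
    return c,K
def ext(n,s=None):
    c,K=cal(n)
    if 'rvec' in c:
        R=cv2.Rodrigues(np.array(c['rvec'],float))[0]; t=np.array(c['tvec'],float).ravel()
        return K,R.T,-R.T@t     # cam->world
    H=np.array(c['hand_eye']); 
    s=s or read_state(); from scipy.spatial.transform import Rotation as Ro
    W=Ro.from_euler('xyz',s['tool_rot']).as_matrix()
    return K,W@H[:3,:3],W@H[:3,3]+np.array(s['eef_pos'])
def cloud(n,d,s=None):
    K,R,o=ext(n,s); v,u=np.mgrid[:480,:640]
    p=np.stack([(u-K[0,2])/K[0,0]*d,(v-K[1,2])/K[1,1]*d,d],-1)
    P=p@R.T+o; P[d==0]=np.nan; return P
def onplane(n,uv,z,s=None):
    K,R,o=ext(n,s); r=R@np.array([(uv[0]-K[0,2])/K[0,0],(uv[1]-K[1,2])/K[1,1],1]); return o+r*(z-o[2])/r[2]
E
python3 - <<'E'
from h import *
s=read_state(); print(s,ctrl.grip_point_offset)
for n in ['top','side']:
    im,d=cams.get_image(n); cv2.imwrite(f'pics/{n}0.png',im); np.savez(f'{n}0.npz',im=im,d=d)
    K,R,o=ext(n); print(n,K[0,0],o,R[:,2])
    P=cloud(n,d)
    for t in ['tiffin','insert_large','insert_small','insert_square','dabba_large','dabba_small','dabba_square','lid','katori_open','canister_tall']:
        for r in models.mark_of(t,n)[:4]:
            u,v=np.round(r['position']).astype(int); 
            print(t,(u,v),round(r['confidence'],2),P[min(v,479),min(u,639)].round())
E
```

```text
{'clock': 0.0, 'qpos': array([-1.16881952,  0.62934018,  0.03844897,  1.51836088, -0.0270361 ,
        0.99631479, -0.01998929]), 'qd': array([ 0.00059494,  0.00086886,  0.00143131,  0.00099664,  0.00149761,
       -0.00105367, -0.00151282]), 'tau': array([ 1.76813792e-04, -5.63396752e+01,  1.22621287e+00, -1.93447226e+01,
        1.09661461e-02,  1.02266928e-02,  1.36849030e-05]), 'eef_pos': array([292.75258233, 579.58929838, 206.99539067]), 'tool_rot': array([-3.13968727e+00, -1.31474791e-06,  2.67380139e+00]), 'force': array([0.20144221, 0.27954182, 0.11337959]), 'torque': array([-0.02506771,  0.01774378, -0.06634946]), 'gripper_force': 0.0, 'width': 85.42434542766378} 18.700000000000003
top 570.1222840876814 [ 398.84037173   82.55582041 1367.30036108] [ 0.14911932 -0.01051987 -0.98876325]
insert_large (np.int64(286), np.int64(314)) 0.62 [416. 132.  10.]
insert_small (np.int64(254), np.int64(316)) 0.83 [412. 208.  11.]
insert_square (np.int64(223), np.int64(311)) 0.62 [426. 281.   9.]
dabba_large (np.int64(281), np.int64(216)) 0.68 [644. 140.  43.]
dabba_square (np.int64(244), np.
[... 893 characters left out ...]
39), np.int64(266)) 0.41 [659.  -8.  30.]
dabba_large (np.int64(330), np.int64(232)) 0.69 [651. 117.  14.]
dabba_small (np.int64(355), np.int64(334)) 0.87 [ 673. -181.   26.]
dabba_square (np.int64(314), np.int64(171)) 0.83 [626. 315.  44.]
dabba_square (np.int64(351), np.int64(185)) 0.79 [717. 287.  19.]
dabba_square (np.int64(313), np.int64(188)) 0.76 [621. 265.  29.]
dabba_square (np.int64(385), np.int64(204)) 0.66 [790. 205.  22.]
lid (np.int64(216), np.int64(358)) 0.8 [ 432. -262.   80.]
katori_open (np.int64(339), np.int64(267)) 0.84 [659.  -9.  28.]
katori_open (np.int64(218), np.int64(357)) 0.52 [ 433. -251.   67.]
canister_tall (np.int64(338), np.int64(398)) 0.93 [ 629. -314.   31.]
```

```bash
python3 - <<'E'
import cv2
im=cv2.imread('pics/top0.png'); cv2.imwrite('pics/top0c.png',cv2.resize(im[120:420,110:510],None,fx=2,fy=2,interpolation=cv2.INTER_CUBIC))
E
```

```text
(no output)
```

View pics/top0c.png

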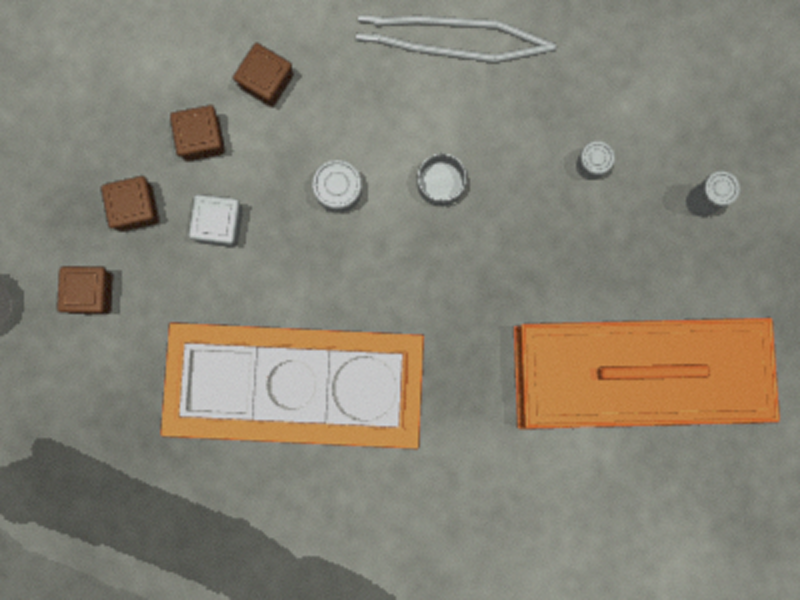

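View pics/side0.png

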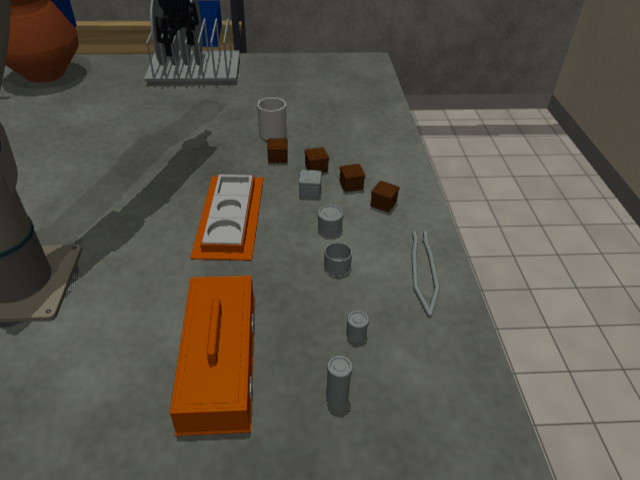

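Crops (full-image px): the steel square at (217,229) is the only non-brown one; the brown look-alikes are at (244,160), (157,268), (212,188) and (177,222). The large round with a lid is at (278,212), next to the open bowl at (331,210). The short small round is at (409,198) and the tall canister at (470,214). Inserts from +y: square, small, large. Next: measure, and confirm in one enlarged crop.

```bash
python3 - <<'E'
from h import *
im,d=[np.load('top0.npz')[k] for k in('im','d')]; P=cloud('top',d); print('table z',np.nanmedian(P[...,2]))
hsv=cv2.cvtColor(im,cv2.COLOR_BGR2HSV); steel=hsv[...,1]<60
def blob(name,uv,r,zlo,zhi,mask=None):
    v,u=np.mgrid[:480,:640]; m=(abs(u-uv[0])<r)&(abs(v-uv[1])<r)&(P[...,2]>zlo)&(P[...,2]<zhi)
    if mask is not None:m&=mask
    n,l,st,c=cv2.connectedComponentsWithStats(m.astype(np.uint8)); k=1+np.argmax(st[1:,4]); q=P[l==k]
    R=cv2.minAreaRect(q[:,:2].astype(np.float32)); (x0,x1),(y0,y1)=[np.percentile(q[:,i],[1,99]) for i in(0,1)]
    print(name,'n',len(q),'mean',q.mean(0).round(1),'z',np.median(q[:,2]).round(1),'mid',round((x0+x1)/2,1),round((y0+y1)/2,1),'size',round(x1-x0),round(y1-y0),'rect',[np.round(a,1) for a in R])
blob('square',(217,229),20,40,65); blob('large',(278,212),20,40,65); blob('small',(409,198),18,40,65); blob('bowl',(331,210),20,36,60); blob('can',(470,214),18,80,110)
blob('lidtop',(433,306),80,60,76,hsv[...,1]>120); blob('handle',(437,306),40,90,115)
blob('tray',(255,312),70,18,40)
blob('tiffin',(255,312),75,2,40,(hsv[...,1]>120)|(im.min(-1)>150))
a=im[180:260,190:310];b=im[165:245,385:505]
cv2.imwrite('pics/cand.png',cv2.resize(np.vstack([a,b]),None,fx=3.7,fy=3.7,interpolation=cv2.INTER_CUBIC))
E
```

```text
table z -0.1188677033806016
square n 529 mean [615.  290.4  49.5] z 49.5 mid 615.2 290.7 size 55 55 rect [array([616.2, 290.7]), array([54.7, 54.4]), np.float64(82.0)]
large n 481 mean [653.7 146.5  48.9] z 48.8 mid 653.9 147.4 size 55 54 rect [array([653.1, 146.5]), array([56.5, 57.2]), np.float64(89.6)]
small n 231 mean [ 679.5 -161.1   49.5] z 49.6 mid 679.2 -161.0 size 37 38 rect [array([ 679.9, -161.5]), array([38.4, 38.9]), np.float64(42.3)]
bowl n 99 mean [661.5  22.3  44.1] z 44.6 mid 660.3 22.5 size 56 55 rect [array([660.3,  22.5]), array([54.8, 56.4]), np.float64(88.8)]
can n 261 mean [ 631.3 -292.2   93.9] z 94.4 mid 631.6 -292.9 size 37 38 rect [array([ 632.3, -292.6]), array([39.1, 38.7]), np.float64(78.2)]
lidtop n 6180 mean [ 425.6 -205.1   69.4] z 69.4 mid 426.0 -205.4 size 115 282 rect [array([ 426.1, -206. ]), array([117.6, 288.7]), np.float64(0.2)]
handle n 352 mean [ 426.  -204.3   99.5] z 99.6 mid 426.1 -205.1 size 14 117 rect [array([ 426.1, -205.6]), array([ 13.9, 120.4]), np.float64(0.3)]
tray n 2291 mean [421.2 200.7  28.7] z 28.8 mid 421.7 203.6 size 101 260 rect [array([421.5, 203.8]), array([262.5,  92.2]), np.float64(86.0)]
tiffin n 6716 mean [421.1 201.5  15.3] z 11.7 mid 421.3 203.2 size 139 297 rect [array([421.5, 203.4]), array([303.9, 133.7]), np.float64(86.1)]
```

View pics/cand.png

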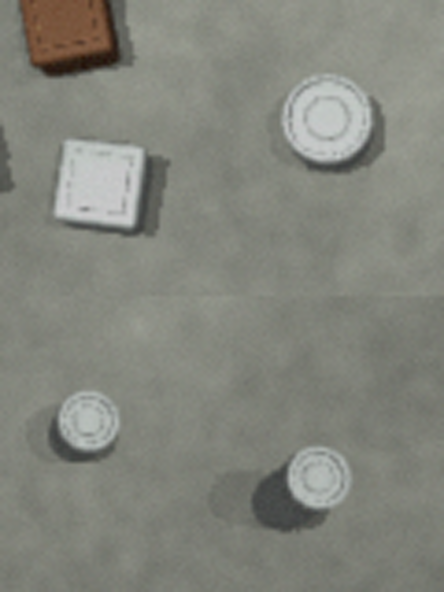

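The crop confirms it: steel square at crop (100,185), lidded large round at (327,120), short small round at (88,422). The taller canister at (320,478) has the longer shadow. Measured sizes match.

```bash
cat >> h.py <<'E'
def go(x,y,z,yaw):
    s=read_state(); from scipy.spatial.transform import Rotation as Ro
    R=Ro.from_euler('xyz',s['tool_rot']); G=Ro.from_euler('xyz',[np.pi,0,yaw])
    print('t',round(s['clock'],2),'pos',s['eef_pos'].round(1),'rot',s['tool_rot'].round(3),'w',round(s['width'],1),'gf',round(s['gripper_force'],1),'q7',round(s['qpos'][6],2))
    print('trans first',R.inv().apply(np.array([x,y,z])-s['eef_pos']).round(1),'rotvec',(R.inv()*G).as_rotvec().round(3),'| trans after rot',G.inv().apply(np.array([x,y,z])-s['eef_pos']).round(1))
E
python3 -c "
from h import *
go(654,146.5,150,1.503)"
```

```text
t 1.1 pos [293.1 580.2 207.9] rot [ 3.142 -0.     2.674] w 85.6 gf 0.0 q7 -0.02
trans first [-517.7 -224.3   57.9] rotvec [-0.    -0.     1.171] | trans after rot [-408.2  389.5   57.9]
```

The manual's scale: shifts go in shares of 50 mm and turns go in shares of pi rad. Converting my numbers, -43.1 mm is -0.862, -18.7 mm is -0.374.

{"name": "tcp_steps", "arguments": {
  "moves": {"dx":[-0.862, -0.862, -0.862, -0.862, -0.862, -0.862, -0.862, -0.862, -0.862, -0.862, -0.862, -0.862], "dy":[-0.374, -0.374, -0.374, -0.374, -0.374, -0.374, -0.374, -0.374, -0.374, -0.374, -0.374, -0.374], "dz":[0.096, 0.096, 0.096, 0.096, 0.096, 0.096, 0.096, 0.096, 0.096, 0.096, 0.096, 0.096], "drx":[0, 0, 0, 0, 0, 0, 0, 0, 0, 0, 0, 0], "dry":[0, 0, 0, 0, 0, 0, 0, 0, 0, 0, 0, 0], "drz":[0, 0, 0, 0, 0, 0, 0, 0, 0, 0, 0, 0], "aperture":[85, 85, 85, 85, 85, 85, 85, 85, 85, 85, 85, 85]}
}}

```text
clock: 2.3
eef_pos: [654.7, 145.1, 150.2]
tool_rot: [3.141, 0.0, 2.674]
force: [1.2, 0.6, -0.3]
width: 84.9
gripper_force: 0.0
```

{"name": "tcp_steps", "arguments": {
  "moves": {"dx":[0, 0, 0, 0, 0, 0, 0, 0, 0, 0], "dy":[0, 0, 0, 0, 0, 0, 0, 0, 0, 0], "dz":[0, 0, 0, 0, 0, 0, 0, 0, 0, 0], "drx":[0, 0, 0, 0, 0, 0, 0, 0, 0, 0], "dry":[0, 0, 0, 0, 0, 0, 0, 0, 0, 0], "drz":[0.0465, 0.0465, 0.0465, 0.0465, 0.0465, 0.0465, 0.0465, 0.0465, 0, 0], "aperture":[85, 85, 85, 85, 85, 85, 85, 85, 85, 85]}
}}

```text
clock: 3.3
eef_pos: [653.4, 146.9, 150.2]
tool_rot: [-3.141, 0.0, 1.51]
force: [1.2, 0.3, -0.2]
width: 84.7
gripper_force: 0.0
```

```bash
python3 - <<'E'
from h import *
go(654,146.5,18,1.503)
s=read_state(); im,d=cams.get_image('wrist'); cv2.imwrite('pics/w1.png',im)
P=cloud('wrist',d,s); m=(P[...,2]>40)&(P[...,2]<65)&(np.hypot(P[...,0]-654,P[...,1]-146.5)<50); q=P[m]
print(len(q),np.nanmedian(P[...,2]),cv2.minAreaRect(q[:,:2].astype(np.float32)))
E
```

```text
t 3.3 pos [653.4 146.9 150.2] rot [-3.141  0.     1.51 ] w 84.7 gf 0.0 q7 -0.09
trans first [ -0.3   0.6 132.2] rotvec [-0.     0.     0.007] | trans after rot [ -0.4   0.6 132.2]
4423 1.128297546715487 ((652.4268798828125, 147.0791778564453), (57.23984146118164, 57.05536651611328), 82.04523468017578)
```

View pics/w1.png

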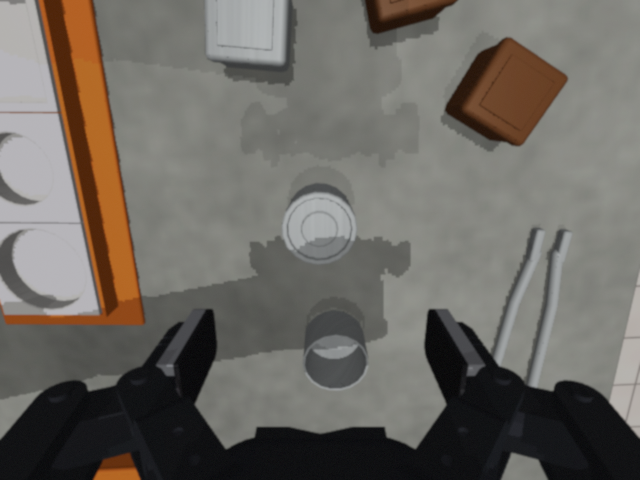

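The wrist view shows the lidded container at (320,227) with the bowl at (336,360). Wrist and top positions agree within about 1.5 mm. Descending.

In the tool's units: 40 mm is 0.8, 30 mm is 0.6.

{"name": "tcp_steps", "arguments": {
  "moves": {"dx":[0, 0, 0, 0, 0, 0, 0, 0, 0, 0, 0], "dy":[0, 0, 0, 0, 0, 0, 0, 0, 0, 0, 0], "dz":[0.8, 0.8, 0.6, 0.44, 0, 0, 0, 0, 0, 0, 0], "drx":[0, 0, 0, 0, 0, 0, 0, 0, 0, 0, 0], "dry":[0, 0, 0, 0, 0, 0, 0, 0, 0, 0, 0], "drz":[0, 0, 0, 0, 0, 0, 0, 0, 0, 0, 0], "aperture":[85, 85, 85, 85, 85, 40, 40, 40, 40, 40, 40]}
}}

```text
clock: 4.45
eef_pos: [654.9, 146.8, 21.2]
tool_rot: [3.138, -0.001, 1.506]
force: [-1.2, 0.5, 5.1]
width: 53.4
gripper_force: 61.7
```

```bash
python3 -c "
from h import *
go(415.7,118.6,32,1.503)"
```

```text
t 4.45 pos [654.9 146.8  21.2] rot [ 3.138e+00 -1.000e-03  1.506e+00] w 53.4 gf 61.7 q7 -0.04
trans first [ -43.6 -236.9  -11.6] rotvec [ 0.003 -0.001  0.003] | trans after rot [ -44.4 -236.8  -10.8]
```

In the tool's units: -35 mm is -0.7, -34 mm is -0.68.

{"name": "tcp_steps", "arguments": {
  "moves": {"dx":[0, 0, 0, -0.12, -0.12, -0.12, -0.12, -0.12, -0.12, -0.12, 0, 0], "dy":[0, 0, 0, -0.68, -0.68, -0.68, -0.68, -0.68, -0.68, -0.64, 0, 0], "dz":[-0.4, -0.7, -0.7, 0, 0, 0, 0, 0, 0, 0, 0, 0], "drx":[0, 0, 0, 0, 0, 0, 0, 0, 0, 0, 0, 0], "dry":[0, 0, 0, 0, 0, 0, 0, 0, 0, 0, 0, 0], "drz":[0, 0, 0, 0, 0, 0, 0, 0, 0, 0, 0, 0], "aperture":[40, 40, 40, 40, 40, 40, 40, 40, 40, 40, 40, 40]}
}}

```text
clock: 5.65
eef_pos: [416.2, 120.5, 109.6]
tool_rot: [3.139, -0.002, 1.506]
force: [1.4, 0.2, -0.6]
width: 52.9
gripper_force: 63.3
```

```bash
python3 - <<'E'
from h import *
go(415.7,118.6,36,1.503)
im,d=cams.get_image('side'); P=cloud('side',d)
im2,d2=cams.get_image('wrist')
cv2.imwrite('pics/s2.png',np.hstack([cv2.resize(im[130:330,140:340],(400,400)),im2[80:480,120:520]]))
E
```

```text
t 5.65 pos [416.2 120.5 109.6] rot [ 3.139e+00 -2.000e-03  1.506e+00] w 52.9 gf 63.3 q7 -0.06
trans first [-2.1 -0.6 73.6] rotvec [ 0.003 -0.002  0.003] | trans after rot [-2.  -0.4 73.6]
```

View pics/s2.png

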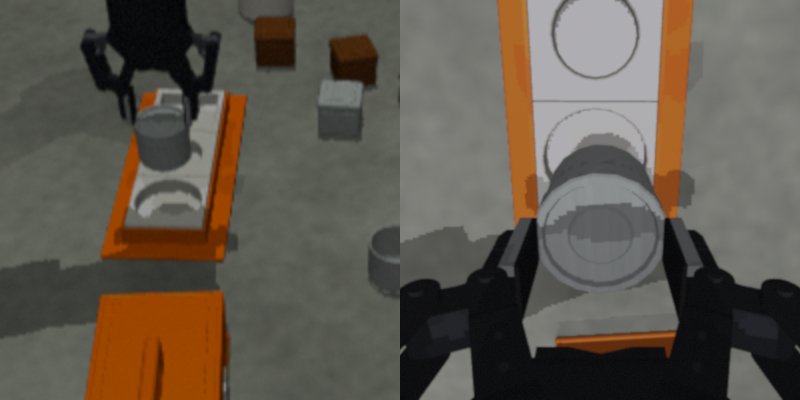

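The container is held upright over the large well, the one nearest the lid. Lowering.

In the tool's units: 30 mm is 0.6, 25 mm is 0.5.

{"name": "tcp_steps", "arguments": {
  "moves": {"dx":[-0.04, 0, 0, 0, 0, 0], "dy":[-0.01, 0, 0, 0, 0, 0], "dz":[0.6, 0.5, 0.24, 0.12, 0.04, 0], "drx":[0, 0, 0, 0, 0, 0], "dry":[0, 0, 0, 0, 0, 0], "drz":[0, 0, 0, 0, 0, 0], "aperture":[40, 40, 40, 40, 40, 40]}
}}

```text
clock: 6.35
eef_pos: [415.6, 118.2, 33.6]
tool_rot: [3.14, -0.0, 1.505]
force: [-0.4, -0.8, -0.9]
width: 53.0
gripper_force: 63.7
```

{"name": "tcp_steps", "arguments": {
  "moves": {"dx":[0, 0, 0, 0, 0, 0, 0, 0, 0], "dy":[0, 0, 0, 0, 0, 0, 0, 0, 0], "dz":[0, 0, 0, 0, 0, -0.4, -0.7, -0.8, 0], "drx":[0, 0, 0, 0, 0, 0, 0, 0, 0], "dry":[0, 0, 0, 0, 0, 0, 0, 0, 0], "drz":[0, 0, 0, 0, 0, 0, 0, 0, 0], "aperture":[85, 85, 85, 85, 85, 85, 85, 85, 85]}
}}

```text
clock: 7.25
eef_pos: [417.5, 118.8, 132.0]
tool_rot: [3.134, -0.003, 1.506]
force: [1.1, 0.3, 0.3]
width: 84.8
gripper_force: 0.0
```

```bash
python3 - <<'E'
from h import *
go(679.5,-161.2,140,1.503)
im,d=cams.get_image('side'); P=cloud('side',d); m=(P[...,2]>45)&(P[...,2]<75)&(np.hypot(P[...,0]-416,P[...,1]-119)<50); q=P[m]; print(len(q),np.nanmax(q[:,2]),np.median(q,0))
E
```

```text
t 7.25 pos [417.5 118.8 132. ] rot [ 3.134e+00 -3.000e-03  1.506e+00] w 84.8 gf 0.0 q7 -0.04
trans first [-262.3  279.7   -6.8] rotvec [ 0.007 -0.003  0.003] | trans after rot [-261.6  280.4   -8. ]
473 64.05683710014443 [416.03000917 110.38182241  57.73874031]
```

In the tool's units: 31.1 mm is 0.622, -29.1 mm is -0.582.

{"name": "tcp_steps", "arguments": {
  "moves": {"dx":[-0.582, -0.582, -0.582, -0.582, -0.582, -0.582, -0.582, -0.582, -0.582, 0, 0], "dy":[0.622, 0.622, 0.622, 0.622, 0.622, 0.622, 0.622, 0.622, 0.622, 0, 0], "dz":[-0.016, -0.016, -0.016, -0.016, -0.016, -0.016, -0.016, -0.016, -0.016, 0, 0], "drx":[0, 0, 0, 0, 0, 0, 0, 0, 0, 0, 0], "dry":[0, 0, 0, 0, 0, 0, 0, 0, 0, 0, 0], "drz":[0, 0, 0, 0, 0, 0, 0, 0, 0, 0, 0], "aperture":[85, 85, 85, 85, 85, 85, 85, 70, 70, 70, 70]}
}}

```text
clock: 8.4
eef_pos: [675.8, -162.1, 133.2]
tool_rot: [-3.138, -0.001, 1.504]
force: [0.2, 0.6, -0.2]
width: 69.9
gripper_force: 0.0
```

```bash
python3 - <<'E'
from h import *
s=read_state(); im,d=cams.get_image('wrist')
P=cloud('wrist',d,s); m=(P[...,2]>40)&(P[...,2]<65)&(np.hypot(P[...,0]-679,P[...,1]+161)<45); q=P[m]
print(len(q),cv2.minAreaRect(q[:,:2].astype(np.float32)))
go(679.3,-161.2,18,1.503)
E
```

```text
2417 ((678.6786499023438, -161.47647094726562), (39.33190155029297, 39.34222412109375), 67.46532440185547)
t 8.45 pos [ 675.5 -160.5  133.6] rot [-3.138e+00 -2.000e-03  1.505e+00] w 70.2 gf 0.0 q7 0.36
trans first [ -0.6   4.2 115.5] rotvec [-0.003 -0.002  0.002] | trans after rot [ -0.4   3.8 115.6]
```

{"name": "tcp_steps", "arguments": {
  "moves": {"dx":[-0.01, 0, 0, 0, 0, 0, 0, 0, 0, 0, 0, 0], "dy":[0.068, 0, 0, 0, 0, 0, 0, 0, 0, 0, 0, 0], "dz":[0.8, 0.7, 0.5, 0.28, 0, 0, 0, 0, 0, 0, 0, 0], "drx":[0, 0, 0, 0, 0, 0, 0, 0, 0, 0, 0, 0], "dry":[0, 0, 0, 0, 0, 0, 0, 0, 0, 0, 0, 0], "drz":[0, 0, 0, 0, 0, 0, 0, 0, 0, 0, 0, 0], "aperture":[70, 70, 70, 70, 70, 25, 25, 25, 25, 25, 25, 25]}
}}

```text
clock: 9.65
eef_pos: [687.4, -164.4, 28.9]
tool_rot: [3.126, 0.003, 1.506]
force: [0.8, 1.4, 20.1]
width: 24.8
gripper_force: 9.5
```

{"name": "tcp_steps", "arguments": {
  "moves": {"dx":[0, 0, 0, 0], "dy":[0, 0, 0, 0], "dz":[-0.4, -0.7, -0.8, 0], "drx":[0, 0, 0, 0], "dry":[0, 0, 0, 0], "drz":[0, 0, 0, 0], "aperture":[25, 25, 25, 25]}
}}

```text
clock: 10.05
eef_pos: [685.2, -164.0, 124.5]
tool_rot: [3.128, 0.003, 1.506]
force: [0.9, -0.9, 1.4]
width: 24.7
gripper_force: 0.0
```

```bash
python3 -c "
from h import *
go(421.5,203.4,116,1.503)"
```

```text
t 10.05 pos [ 685.2 -164.   124.5] rot [3.128e+00 3.000e-03 1.506e+00] w 24.7 gf 0.0 q7 0.37
trans first [ 349.5 -287.1    3.7] rotvec [0.013 0.003 0.003] | trans after rot [ 348.7 -288.     8.5]
```

The grasp missed, so I look.

```bash
python3 - <<'E'
from h import *
im,d=cams.get_image('side'); im2,d2=cams.get_image('wrist')
cv2.imwrite('pics/s3.png',np.hstack([cv2.resize(im[220:440,240:460],(400,400)),im2[80:480,120:520]]))
E
```

```text
(no output)
```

View pics/s3.png

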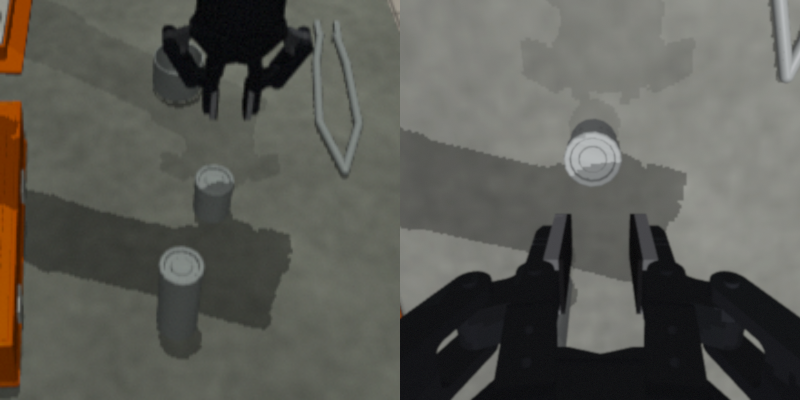

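```bash
python3 - <<'E'
from h import *
s=read_state(); H=np.array(cams.calibration('wrist')['hand_eye']); print(H.round(3))
im,d=cams.get_image('wrist'); im2,d2=cams.get_image('top'); im3,d3=cams.get_image('side')
K,R,o=ext('wrist',s)
def proj(n,p,s=None):
    K,R,o=ext(n,s); c=K@(R.T@(np.array(p)-o)); return (c[:2]/c[2]).round(1)
T=s['eef_pos']; print('tcp',T,'proj wrist',proj('wrist',T,s),'grasp',proj('wrist',T+[0,0,18.7],s),'side tcp',proj('side',T))
for n,dd in(('wrist',d),('top',d2),('side',d3)):
    P=cloud(n,dd,s); m=(P[...,2]>46)&(P[...,2]<56)&(np.hypot(P[...,0]-679,P[...,1]+165)<45); q=P[m]
    print(n,len(q),np.median(q,0).round(1),cv2.minAreaRect(q[:,:2].astype(np.float32)))
for n,dd in(('top',d2),('side',d3),('wrist',d)):
    P=cloud(n,dd,s); m=(abs(P[...,2]-T[2]-8)<12)&(np.hypot(P[...,0]-T[0],P[...,1]-T[1])<40); q=P[m]; print('fingers',n,len(q),*(np.percentile(q,[2,50,98],axis=0).round(1)) if len(q) else '')
E
```

```text
[[ 1.00000e-03 -9.49000e-01 -3.15000e-01  8.10250e+01]
 [ 1.00000e+00  0.00000e+00  0.00000e+00 -5.44000e-01]
 [-0.00000e+00 -3.15000e-01  9.49000e-01 -1.66274e+02]
 [ 0.00000e+00  0.00000e+00  0.00000e+00  1.00000e+00]]
tcp [ 681.60337398 -162.38090207  119.04052655] proj wrist [321.1 288. ] grasp [321.4 306.4] side tcp [362.5 292. ]
wrist 2565 [ 678.5 -160.9   49.2] ((678.3431396484375, -161.59823608398438), (39.55605697631836, 38.91500473022461), 87.47110748291016)
top 113 [ 682.2 -155.6   49.7] ((683.0233764648438, -153.73472595214844), (22.297908782958984, 38.302486419677734), 69.88397216796875)
side 219 [ 678.5 -165.    47.6] ((677.7268676757812, -164.28067016601562), (37.2950325012207, 37.9110107421875), 58.1252326965332)
fingers top 0
fingers side 0
fingers wrist 0
```

{"name": "tcp_steps", "arguments": {
  "moves": {"dx":[0, 0, 0, 0], "dy":[0, 0, 0, 0], "dz":[0, 0, 0, 0], "drx":[0, 0, 0, 0], "dry":[0, 0, 0, 0], "drz":[0, 0, 0, 0], "aperture":[60, 60, 60, 60]}
}}

```text
clock: 10.7
eef_pos: [680.2, -162.1, 116.1]
tool_rot: [-3.141, -0.0, 1.506]
force: [-0.0, 0.4, -0.8]
width: 59.8
gripper_force: 0.0
```

```bash
python3 -c "
from h import *
go(678.5,-161.5,10,1.503)"
```

```text
t 10.7 pos [ 680.2 -162.1  116.1] rot [-3.141 -0.     1.506] w 59.8 gf 0.0 q7 0.37
trans first [  0.5  -1.6 106.1] rotvec [-0.001 -0.     0.003] | trans after rot [  0.5  -1.7 106.1]
```

In the tool's units: 40 mm is 0.8, 36 mm is 0.72.

{"name": "tcp_steps", "arguments": {
  "moves": {"dx":[0.01, 0, 0, 0, 0, 0], "dy":[-0.03, 0, 0, 0, 0, 0], "dz":[0.8, 0.72, 0.4, 0.2, 0, 0], "drx":[0, 0, 0, 0, 0, 0], "dry":[0, 0, 0, 0, 0, 0], "drz":[0, 0, 0, 0, 0, 0], "aperture":[60, 60, 60, 60, 60, 60]}
}}

```text
clock: 11.3
eef_pos: [679.8, -161.9, 11.5]
tool_rot: [3.14, 0.0, 1.506]
force: [-0.1, 0.5, 0.1]
width: 60.0
gripper_force: 0.0
```

```bash
python3 - <<'E'
from h import *
go(678.5,-161.5,10,1.503)
im,d=cams.get_image('side'); im2,d2=cams.get_image('wrist')
cv2.imwrite('pics/s4.png',np.hstack([cv2.resize(im[260:380,300:420],(400,400)),im2[80:480,120:520]]))
E
```

```text
t 11.3 pos [ 679.8 -161.9   11.5] rot [3.14  0.    1.506] w 60.0 gf 0.0 q7 0.4
trans first [ 0.3 -1.3  1.5] rotvec [0.002 0.    0.003] | trans after rot [ 0.3 -1.3  1.5]
```

View pics/s4.png

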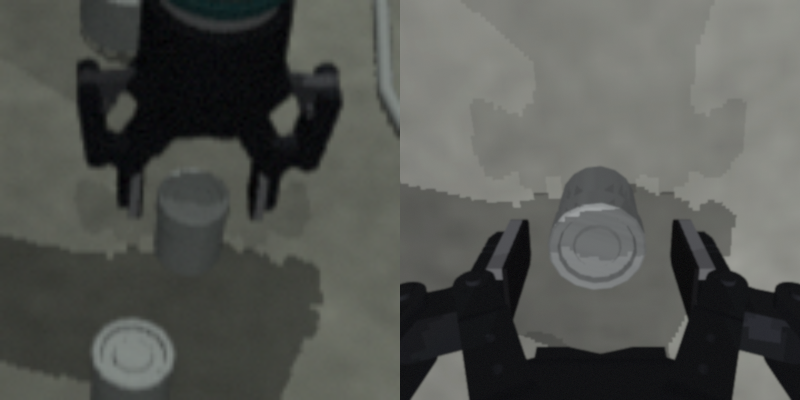

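The tips are well back from the TCP (side crop rows 205-215, upper half of the container), which explains the slip. I go 4 mm lower and close.

In the tool's units: 5 mm is 0.1, -1 mm is -0.02.

{"name": "tcp_steps", "arguments": {
  "moves": {"dx":[0, 0, 0, 0, 0, 0, 0, 0], "dy":[-0.02, 0, 0, 0, 0, 0, 0, 0], "dz":[0.1, 0, 0, 0, 0, 0, 0, 0], "drx":[0, 0, 0, 0, 0, 0, 0, 0], "dry":[0, 0, 0, 0, 0, 0, 0, 0], "drz":[0, 0, 0, 0, 0, 0, 0, 0], "aperture":[60, 60, 20, 20, 20, 20, 20, 20]}
}}

```text
clock: 12.2
eef_pos: [678.2, -161.6, 6.1]
tool_rot: [3.141, 0.0, 1.506]
force: [0.5, 0.5, 5.5]
width: 38.0
gripper_force: 60.6
```

{"name": "tcp_steps", "arguments": {
  "moves": {"dx":[0, 0, 0, 0, 0, 0], "dy":[0, 0, 0, 0, 0, 0], "dz":[-0.1, -0.3, -0.6, -0.8, -0.2, 0], "drx":[0, 0, 0, 0, 0, 0], "dry":[0, 0, 0, 0, 0, 0], "drz":[0, 0, 0, 0, 0, 0], "aperture":[20, 20, 20, 20, 20, 20]}
}}

```text
clock: 12.8
eef_pos: [679.4, -161.9, 108.2]
tool_rot: [3.137, 0.001, 1.506]
force: [0.6, 0.7, -2.5]
width: 38.5
gripper_force: 60.6
```

```bash
python3 -c "
from h import *
go(421.5,203.4,100,1.503)"
```

```text
t 12.8 pos [ 679.4 -161.9  108.2] rot [3.137e+00 1.000e-03 1.506e+00] w 38.5 gf 60.6 q7 0.37
trans first [ 347.8 -281.1    6.7] rotvec [0.005 0.001 0.003] | trans after rot [ 347.  -282.     8.2]
```

In the tool's units: 31.6 mm is 0.632, -25.6 mm is -0.512.

{"name": "tcp_steps", "arguments": {
  "moves": {"dx":[0.632, 0.632, 0.632, 0.632, 0.632, 0.632, 0.632, 0.632, 0.632, 0.632, 0.632, 0], "dy":[-0.512, -0.512, -0.512, -0.512, -0.512, -0.512, -0.512, -0.512, -0.512, -0.512, -0.512, 0], "dz":[0, 0, 0, 0, 0, 0, 0, 0, 0, 0, 0, 0], "drx":[0, 0, 0, 0, 0, 0, 0, 0, 0, 0, 0, 0], "dry":[0, 0, 0, 0, 0, 0, 0, 0, 0, 0, 0, 0], "drz":[0, 0, 0, 0, 0, 0, 0, 0, 0, 0, 0, 0], "aperture":[20, 20, 20, 20, 20, 20, 20, 20, 20, 20, 20, 20]}
}}

```text
clock: 14.0
eef_pos: [413.5, 208.7, 103.9]
tool_rot: [-3.134, -0.0, 1.516]
force: [0.1, 0.3, -2.5]
width: 38.4
gripper_force: 60.8
```

{"name": "tcp_steps", "arguments": {
  "moves": {"dx":[0, 0], "dy":[0, 0], "dz":[0, 0], "drx":[0, 0], "dry":[0, 0], "drz":[0, 0], "aperture":[20, 20]}
}}

```text
clock: 14.2
eef_pos: [419.5, 202.6, 105.0]
tool_rot: [-3.141, 0.001, 1.505]
force: [-0.1, 0.8, -1.8]
width: 37.8
gripper_force: 60.8
```

```bash
python3 -c "
from h import *
go(421.5,203.4,19,1.503)"
```

```text
t 14.2 pos [419.5 202.6 105. ] rot [-3.141e+00  1.000e-03  1.505e+00] w 37.8 gf 60.8 q7 -0.17
trans first [ 1.   1.9 86. ] rotvec [-0.     0.001  0.002] | trans after rot [ 0.9  1.9 86. ]
```

In the tool's units: 30 mm is 0.6, 15 mm is 0.3.

{"name": "tcp_steps", "arguments": {
  "moves": {"dx":[0.016, 0, 0, 0, 0, 0, 0], "dy":[0.03, 0, 0, 0, 0, 0, 0], "dz":[0.6, 0.6, 0.3, 0.12, 0.08, 0, 0], "drx":[0, 0, 0, 0, 0, 0, 0], "dry":[0, 0, 0, 0, 0, 0, 0], "drz":[0, 0, 0, 0, 0, 0, 0], "aperture":[20, 20, 20, 20, 20, 20, 20]}
}}

```text
clock: 14.9
eef_pos: [421.7, 204.4, 21.1]
tool_rot: [3.14, -0.001, 1.505]
force: [0.4, 0.3, -1.7]
width: 38.2
gripper_force: 60.8
```

In the tool's units: -45 mm is -0.9, -40 mm is -0.8.

{"name": "tcp_steps", "arguments": {
  "moves": {"dx":[0, 0, 0, 0, 0, 0, 0, 0, 0, 0, 0], "dy":[0, 0, 0, 0, 0, 0, 0, 0, 0, 0, 0], "dz":[0.04, 0, 0, 0, 0, 0, -0.3, -0.8, -0.9, 0, 0], "drx":[0, 0, 0, 0, 0, 0, 0, 0, 0, 0, 0], "dry":[0, 0, 0, 0, 0, 0, 0, 0, 0, 0, 0], "drz":[0, 0, 0, 0, 0, 0, 0, 0, 0, 0, 0], "aperture":[20, 20, 70, 70, 70, 70, 70, 85, 85, 85, 85]}
}}

```text
clock: 16.0
eef_pos: [421.4, 205.0, 119.3]
tool_rot: [3.14, -0.002, 1.506]
force: [-0.9, 0.5, -0.5]
width: 85.0
gripper_force: 0.0
```

```bash
python3 -c "
from h import *
go(615.5,290.6,125,1.431)"
```

```text
t 16.0 pos [421.4 205.  119.3] rot [ 3.140e+00 -2.000e-03  1.506e+00] w 85.0 gf 0.0 q7 -0.17
trans first [ 97.9 188.2  -5.2] rotvec [ 0.002 -0.002  0.075] | trans after rot [111.8 180.3  -5.7]
```

In the tool's units: 37.6 mm is 0.752, 19.6 mm is 0.392, 0.075 rad / 3.1416 = 0.0239.

{"name": "tcp_steps", "arguments": {
  "moves": {"dx":[0.392, 0.392, 0.392, 0.392, 0.392, 0, 0, 0], "dy":[0.752, 0.752, 0.752, 0.752, 0.752, 0, 0, 0], "dz":[-0.02, -0.02, -0.02, -0.02, -0.02, 0, 0, 0], "drx":[0, 0, 0, 0, 0, 0, 0, 0], "dry":[0, 0, 0, 0, 0, 0, 0, 0], "drz":[0, 0, 0, 0, 0, 0.0239, 0, 0], "aperture":[85, 85, 85, 85, 85, 85, 85, 85]}
}}

```text
clock: 16.8
eef_pos: [613.3, 289.1, 121.5]
tool_rot: [-3.138, 0.002, 1.432]
force: [-0.7, 0.2, 0.1]
width: 85.1
gripper_force: 0.0
```

```bash
python3 - <<'E'
from h import *
s=read_state(); im,d=cams.get_image('wrist')
P=cloud('wrist',d,s); m=(P[...,2]>42)&(P[...,2]<65)&(np.hypot(P[...,0]-615,P[...,1]-290)<48); q=P[m]
r=cv2.minAreaRect(q[:,:2].astype(np.float32)); print(len(q),r)
go(r[0][0],r[0][1],12,1.431)
E
```

```text
5785 ((613.8549194335938, 292.1246032714844), (53.457725524902344, 54.040283203125), 82.16790008544922)
t 16.85 pos [613.4 289.3 122.1] rot [-3.139e+00  1.000e-03  1.432e+00] w 84.7 gf 0.0 q7 -0.29
trans first [  3.1   0.4 110.1] rotvec [-0.003  0.001  0.001] | trans after rot [  2.9   0.  110.1]
```

In the tool's units: 40 mm is 0.8, 38 mm is 0.76.

{"name": "tcp_steps", "arguments": {
  "moves": {"dx":[0.05, 0, 0, 0, 0, 0, 0, 0, 0, 0, 0], "dy":[0.02, 0, 0, 0, 0, 0, 0, 0, 0, 0, 0], "dz":[0.8, 0.76, 0.44, 0.22, 0, 0, 0, 0, 0, 0, 0], "drx":[0, 0, 0, 0, 0, 0, 0, 0, 0, 0, 0], "dry":[0, 0, 0, 0, 0, 0, 0, 0, 0, 0, 0], "drz":[0, 0, 0, 0, 0, 0, 0, 0, 0, 0, 0], "aperture":[85, 85, 85, 85, 85, 35, 35, 35, 35, 35, 35]}
}}

```text
clock: 17.95
eef_pos: [617.7, 292.9, 14.7]
tool_rot: [3.139, -0.002, 1.431]
force: [-1.0, -0.3, 6.6]
width: 51.9
gripper_force: 63.7
```

{"name": "tcp_steps", "arguments": {
  "moves": {"dx":[0, 0, 0, 0, 0, 0], "dy":[0, 0, 0, 0, 0, 0], "dz":[-0.1, -0.3, -0.7, -0.8, 0, 0], "drx":[0, 0, 0, 0, 0, 0], "dry":[0, 0, 0, 0, 0, 0], "drz":[0, 0, 0, 0, 0, 0], "aperture":[35, 35, 35, 35, 35, 35]}
}}

```text
clock: 18.55
eef_pos: [617.0, 292.6, 109.4]
tool_rot: [3.139, -0.002, 1.431]
force: [-0.1, 0.4, -2.2]
width: 52.2
gripper_force: 63.3
```

```bash
python3 -c "
from h import *
go(427.3,288.2,100,1.503)"
```

```text
t 18.55 pos [617.  292.6 109.4] rot [ 3.139e+00 -2.000e-03  1.431e+00] w 52.2 gf 63.3 q7 -0.29
trans first [ -30.9 -187.2    9. ] rotvec [ 0.002 -0.002 -0.072] | trans after rot [ -17.3 -188.9    9.4]
```

In the tool's units: -31.2 mm is -0.624, -5.2 mm is -0.104, -0.072 rad / 3.1416 = -0.0229.

{"name": "tcp_steps", "arguments": {
  "moves": {"dx":[-0.104, -0.104, -0.104, -0.104, -0.104, -0.098, 0, 0, 0], "dy":[-0.624, -0.624, -0.624, -0.624, -0.624, -0.624, 0, 0, 0], "dz":[0, 0, 0, 0, 0, 0, 0, 0, 0], "drx":[0, 0, 0, 0, 0, 0, 0, 0, 0], "dry":[0, 0, 0, 0, 0, 0, 0, 0, 0], "drz":[0, 0, 0, 0, 0, 0, -0.0229, 0, 0], "aperture":[35, 35, 35, 35, 35, 35, 35, 35, 35]}
}}

```text
clock: 19.45
eef_pos: [426.8, 287.6, 107.1]
tool_rot: [-3.141, 0.0, 1.501]
force: [0.9, 0.0, -1.9]
width: 52.2
gripper_force: 63.5
```

```bash
python3 - <<'E'
from h import *
go(427.3,288.2,29,1.503)
im,d=cams.get_image('side'); im2,d2=cams.get_image('wrist')
cv2.imwrite('pics/s5.png',np.hstack([cv2.resize(im[130:290,160:320],(400,400)),im2[80:480,120:520]]))
E
```

```text
t 19.45 pos [426.8 287.6 107.1] rot [-3.141  0.     1.501] w 52.2 gf 63.5 q7 -0.3
trans first [ 0.6  0.4 78.1] rotvec [-0.     0.    -0.002] | trans after rot [ 0.6  0.4 78.1]
```

View pics/s5.png

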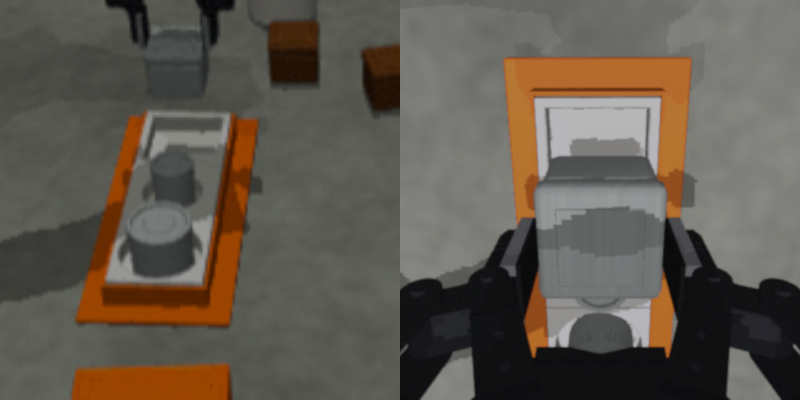

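The large and small containers stand in their wells, at crop (160,240) and (172,180). The square one is held upright and level over its own well. Lowering and releasing.

In the tool's units: 30 mm is 0.6, 25 mm is 0.5.

{"name": "tcp_steps", "arguments": {
  "moves": {"dx":[0.01, 0, 0, 0, 0, 0], "dy":[0.006, 0, 0, 0, 0, 0], "dz":[0.6, 0.5, 0.28, 0.14, 0.04, 0], "drx":[0, 0, 0, 0, 0, 0], "dry":[0, 0, 0, 0, 0, 0], "drz":[0, 0, 0, 0, 0, 0], "aperture":[35, 35, 35, 35, 35, 35]}
}}

```text
clock: 20.15
eef_pos: [427.5, 288.3, 29.7]
tool_rot: [3.141, -0.0, 1.502]
force: [0.4, -0.4, -0.9]
width: 52.1
gripper_force: 63.5
```

{"name": "tcp_steps", "arguments": {
  "moves": {"dx":[0, 0, 0, 0, 0, 0, 0, 0, 0, 0], "dy":[0, 0, 0, 0, 0, 0, 0, 0, 0, 0], "dz":[0, 0, 0, 0, -0.3, -0.8, -0.9, -0.4, 0, 0], "drx":[0, 0, 0, 0, 0, 0, 0, 0, 0, 0], "dry":[0, 0, 0, 0, 0, 0, 0, 0, 0, 0], "drz":[0, 0, 0, 0, 0, 0, 0, 0, 0, 0], "aperture":[85, 85, 85, 85, 85, 85, 85, 85, 85, 85]}
}}

```text
clock: 21.15
eef_pos: [426.6, 288.6, 149.6]
tool_rot: [3.142, -0.001, 1.503]
force: [-1.3, 0.2, 0.1]
width: 84.9
gripper_force: 0.0
```

```bash
python3 - <<'E'
from h import *
go(426.1,-205.3,150,1.5708+0.005)
im,d=cams.get_image('side');P=cloud('side',d)
cv2.imwrite('pics/s6.png',cv2.resize(im[130:450,140:380],None,fx=1.8,fy=1.8))
for n,x,y in(('L',415.7,118.6),('S',421.5,203.4),('Q',427.3,288.2)):
    m=(P[...,2]>40)&(P[...,2]<80)&(np.hypot(P[...,0]-x,P[...,1]-y)<40); print(n,m.sum(),np.percentile(P[m],[2,98],axis=0).round(1))
E
```

```text
t 21.15 pos [426.6 288.6 149.6] rot [ 3.142e+00 -1.000e-03  1.503e+00] w 84.9 gf 0.0 q7 -0.33
trans first [-492.8   32.8   -0.8] rotvec [ 0.    -0.001 -0.072] | trans after rot [-4.939e+02 -3.000e+00 -4.000e-01]
L 512 [[389.8  87.6  41.3]
 [442.3 141.3  62. ]]
S 245 [[402.8 181.7  41.3]
 [439.6 219.6  62.1]]
Q 424 [[401.8 255.   40.7]
 [454.1 308.5  62.2]]
```

View pics/s6.png

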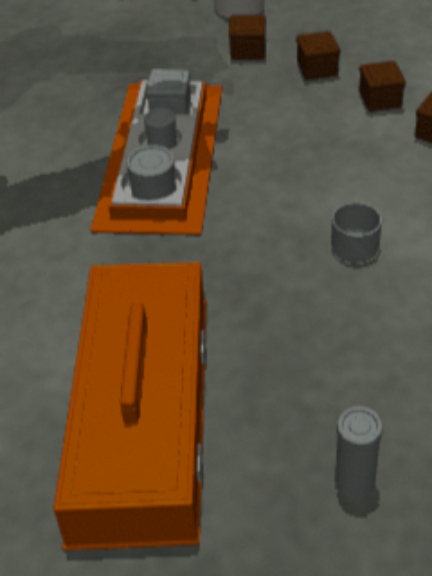

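All three tops read z = 62 mm, as they should when seated, and the bowl and canister are untouched. Now the lid.

The manual's scale: shifts go in shares of 50 mm and turns go in shares of pi rad. Converting my numbers, -44.8 mm is -0.896, 3 mm is 0.06, -0.072 rad / 3.1416 = -0.0229.

{"name": "tcp_steps", "arguments": {
  "moves": {"dx":[-0.896, -0.896, -0.896, -0.896, -0.896, -0.896, -0.896, -0.896, -0.896, -0.896, -0.896, 0], "dy":[0.06, 0.06, 0.06, 0.06, 0.06, 0.06, 0.06, 0.06, 0.06, 0.06, 0.06, 0], "dz":[0, 0, 0, 0, 0, 0, 0, 0, 0, 0, 0, 0], "drx":[0, 0, 0, 0, 0, 0, 0, 0, 0, 0, 0, 0], "dry":[0, 0, 0, 0, 0, 0, 0, 0, 0, 0, 0, 0], "drz":[0, 0, 0, 0, 0, 0, 0, 0, 0, 0, 0, -0.0229], "aperture":[50, 50, 50, 50, 50, 50, 50, 50, 50, 50, 50, 50]}
}}

```text
clock: 22.4
eef_pos: [425.0, -212.9, 148.6]
tool_rot: [-3.141, 0.004, 1.566]
force: [-0.1, -0.4, -0.1]
width: 50.2
gripper_force: 0.0
```

{"name": "tcp_steps", "arguments": {
  "moves": {"dx":[0, 0], "dy":[0, 0], "dz":[0, 0], "drx":[0, 0], "dry":[0, 0], "drz":[0, 0], "aperture":[50, 50]}
}}

```text
clock: 22.6
eef_pos: [425.5, -204.4, 148.4]
tool_rot: [-3.139, -0.002, 1.574]
force: [0.0, 0.4, -0.3]
width: 49.8
gripper_force: 0.0
```

```bash
python3 - <<'E'
from h import *
s=read_state(); im,d=cams.get_image('wrist')
P=cloud('wrist',d,s); m=(P[...,2]>90)&(P[...,2]<112)&(np.hypot(P[...,0]-426,P[...,1]+205)<80); q=P[m]
r=cv2.minAreaRect(q[:,:2].astype(np.float32)); print(len(q),np.median(q[:,2]),r)
go(426,-205.3,77,1.575)
E
```

```text
3901 99.94327507618371 ((424.43634033203125, -204.98719787597656), (14.021529197692871, 118.3764419555664), 0.34073808789253235)
t 22.65 pos [ 425.8 -204.1  148.6] rot [-3.140e+00 -2.000e-03  1.575e+00] w 50.1 gf 0.0 q7 0.71
trans first [-1.3  0.3 71.6] rotvec [-0.002 -0.002  0.   ] | trans after rot [-1.2  0.2 71.6]
```

In the tool's units: 35 mm is 0.7, 25 mm is 0.5.

{"name": "tcp_steps", "arguments": {
  "moves": {"dx":[-0.02, 0, 0, 0, 0, 0, 0, 0, 0, 0, 0], "dy":[-0.01, 0, 0, 0, 0, 0, 0, 0, 0, 0, 0], "dz":[0.7, 0.5, 0.28, 0, 0, 0, 0, 0, 0, 0, 0], "drx":[0, 0, 0, 0, 0, 0, 0, 0, 0, 0, 0], "dry":[0, 0, 0, 0, 0, 0, 0, 0, 0, 0, 0], "drz":[0, 0, 0, 0, 0, 0, 0, 0, 0, 0, 0], "aperture":[50, 50, 50, 50, 0, 0, 0, 0, 0, 0, 0]}
}}

```text
clock: 23.75
eef_pos: [425.8, -206.5, 75.8]
tool_rot: [3.141, -0.0, 1.575]
force: [-1.2, 1.0, 5.7]
width: 8.6
gripper_force: 61.1
```

In the tool's units: -25 mm is -0.5, -15 mm is -0.3.

{"name": "tcp_steps", "arguments": {
  "moves": {"dx":[0, 0, 0, 0, 0, 0, 0, 0], "dy":[0, 0, 0, 0, 0, 0, 0, 0], "dz":[-0.1, -0.3, -0.5, -0.5, -0.5, -0.2, 0, 0], "drx":[0, 0, 0, 0, 0, 0, 0, 0], "dry":[0, 0, 0, 0, 0, 0, 0, 0], "drz":[0, 0, 0, 0, 0, 0, 0, 0], "aperture":[0, 0, 0, 0, 0, 0, 0, 0]}
}}

```text
clock: 24.55
eef_pos: [425.5, -206.1, 179.8]
tool_rot: [-3.141, -0.001, 1.575]
force: [-0.4, 0.2, -2.8]
width: 8.7
gripper_force: 58.7
```

```bash
python3 - <<'E'
from h import *
go(421.5,203.4,180,1.503)
im,d=cams.get_image('side');P=cloud('side',d)
cv2.imwrite('pics/s7.png',cv2.resize(im[130:450,140:380],None,fx=1.8,fy=1.8))
E
```

```text
t 24.55 pos [ 425.5 -206.1  179.8] rot [-3.141e+00 -1.000e-03  1.575e+00] w 8.7 gf 58.7 q7 0.69
trans first [409.6  -2.2  -0. ] rotvec [-0.001 -0.001  0.072] | trans after rot [ 4.083e+02 -3.170e+01 -2.000e-01]
```

View pics/s7.png

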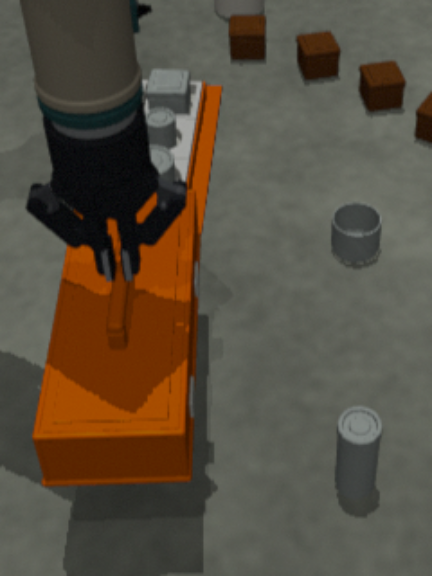

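The lid hangs level from its handle, about 100 mm up and clear of the containers. I carry it over slowly.

In the tool's units: 40 mm is 0.8, 30 mm is 0.6.

{"name": "tcp_steps", "arguments": {
  "moves": {"dx":[0.3, 0.6, 0.8, 0.8, 0.8, 0.8, 0.8, 0.8, 0.8, 0.8, 0.6, 0.28], "dy":[0, 0, 0, 0, 0, 0, 0, 0, 0, -0.02, -0.02, 0], "dz":[0, 0, 0, 0, 0, 0, 0, 0, 0, 0, 0, 0], "drx":[0, 0, 0, 0, 0, 0, 0, 0, 0, 0, 0, 0], "dry":[0, 0, 0, 0, 0, 0, 0, 0, 0, 0, 0, 0], "drz":[0, 0, 0, 0, 0, 0, 0, 0, 0, 0, 0, 0], "aperture":[0, 0, 0, 0, 0, 0, 0, 0, 0, 0, 0, 0]}
}}

```text
clock: 25.8
eef_pos: [421.0, 205.4, 179.1]
tool_rot: [-3.139, 0.0, 1.579]
force: [0.4, 0.5, -2.5]
width: 8.9
gripper_force: 58.7
```

{"name": "tcp_steps", "arguments": {
  "moves": {"dx":[0, 0, 0, 0, 0], "dy":[0, 0, 0, 0, 0], "dz":[0, 0, 0, 0, 0], "drx":[0, 0, 0, 0, 0], "dry":[0, 0, 0, 0, 0], "drz":[0.0115, 0.0115, 0, 0, 0], "aperture":[0, 0, 0, 0, 0]}
}}

```text
clock: 26.3
eef_pos: [422.4, 201.4, 180.6]
tool_rot: [3.142, 0.0, 1.501]
force: [0.1, -1.5, -1.9]
width: 9.0
gripper_force: 58.8
```

```bash
python3 - <<'E'
from h import *
go(421.5,203.4,180,1.503)
for n in('side','top','wrist'):
    s=read_state();im,d=cams.get_image(n);P=cloud(n,d,s); sat=cv2.cvtColor(im,cv2.COLOR_BGR2HSV)[...,1]>120
    if n=='wrist': cv2.imwrite('pics/w8.png',im)
    if n=='side': ims=im
    m=(P[...,2]>160)&(P[...,2]<182)&sat&(abs(P[...,0]-421)<90)&(abs(P[...,1]-203)<190); q=P[m]
    if len(q)>20: print(n,len(q),np.median(q[:,2]),cv2.minAreaRect(q[:,:2].astype(np.float32)), np.polyfit(q[:,0],q[:,2],1)[0].round(3),np.polyfit(q[:,1],q[:,2],1)[0].round(3))
cv2.imwrite('pics/s8.png',cv2.resize(ims[60:340,120:330],None,fx=2,fy=2))
E
```

```text
t 26.3 pos [422.4 201.4 180.6] rot [3.142 0.    1.501] w 9.0 gf 58.8 q7 -0.26
trans first [ 1.9 -1.1  0.6] rotvec [ 0.     0.    -0.002] | trans after rot [ 1.9 -1.   0.6]
side 3748 171.24882115172835 ((422.4231262207031, 197.81112670898438), (291.884765625, 118.71047973632812), 86.06755065917969) -0.011 0.004
top 3599 173.93555880483018 ((423.72991943359375, 202.18125915527344), (288.1740417480469, 117.59244537353516), 85.89596557617188) -0.01 -0.003
wrist 78206 173.99202684637913 ((422.1355285644531, 209.38914489746094), (239.863037109375, 117.75494384765625), 86.18952941894531) -0.011 -0.0
```

View pics/s8.png

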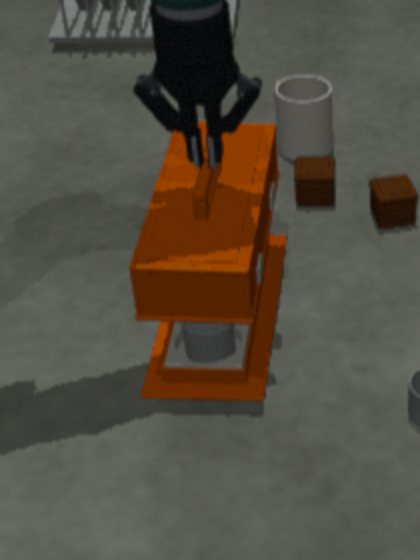

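The lid is about 2 mm off in x and 1 mm in y by the top camera, and its yaw matches. I correct that and lower.

In the tool's units: 25 mm is 0.5, 20 mm is 0.4.

{"name": "tcp_steps", "arguments": {
  "moves": {"dx":[0.02, 0, 0, 0, 0, 0, 0, 0], "dy":[-0.04, 0, 0, 0, 0, 0, 0, 0], "dz":[0.4, 0.5, 0.4, 0.24, 0.16, 0.1, 0, 0], "drx":[0, 0, 0, 0, 0, 0, 0, 0], "dry":[0, 0, 0, 0, 0, 0, 0, 0], "drz":[0, 0, 0, 0, 0, 0, 0, 0], "aperture":[0, 0, 0, 0, 0, 0, 0, 0]}
}}

```text
clock: 27.25
eef_pos: [420.7, 203.7, 90.9]
tool_rot: [3.141, -0.001, 1.503]
force: [0.8, 0.7, -2.0]
width: 9.1
gripper_force: 58.8
```

{"name": "tcp_steps", "arguments": {
  "moves": {"dx":[0, 0, 0, 0, 0], "dy":[0, 0, 0, 0, 0], "dz":[0.06, 0.06, 0.04, 0, 0], "drx":[0, 0, 0, 0, 0], "dry":[0, 0, 0, 0, 0], "drz":[0, 0, 0, 0, 0], "aperture":[0, 0, 0, 0, 0]}
}}

```text
clock: 27.75
eef_pos: [420.4, 203.6, 82.5]
tool_rot: [3.142, -0.0, 1.503]
force: [-0.6, -0.0, -1.7]
width: 8.6
gripper_force: 58.9
```

In the tool's units: 1 mm is 0.02.

{"name": "tcp_steps", "arguments": {
  "moves": {"dx":[0, 0, 0], "dy":[0, 0, 0], "dz":[0.02, 0.02, 0], "drx":[0, 0, 0], "dry":[0, 0, 0], "drz":[0, 0, 0], "aperture":[0, 0, 0]}
}}

```text
clock: 28.05
eef_pos: [419.6, 203.7, 81.7]
tool_rot: [-3.14, -0.001, 1.503]
force: [-4.2, -0.7, 15.3]
width: 8.9
gripper_force: 66.9
```

{"name": "tcp_steps", "arguments": {
  "moves": {"dx":[0, 0, 0, 0, 0, 0, 0, 0, 0.8, 0.8, 0], "dy":[0, 0, 0, 0, 0, 0, 0, 0, 0, 0, 0], "dz":[0, 0, 0, 0, -0.3, -0.7, -0.9, -0.8, -0.6, 0, 0], "drx":[0, 0, 0, 0, 0, 0, 0, 0, 0, 0, 0], "dry":[0, 0, 0, 0, 0, 0, 0, 0, 0, 0, 0], "drz":[0, 0, 0, 0, 0, 0, 0, 0, 0, 0, 0], "aperture":[50, 50, 50, 50, 50, 50, 50, 50, 50, 50, 50]}
}}

```text
clock: 29.15
eef_pos: [425.6, 290.2, 246.2]
tool_rot: [3.14, -0.005, 1.511]
force: [-1.4, -0.4, -0.7]
width: 49.8
gripper_force: 0.0
```

```bash
python3 - <<'E'
from h import *
for n in('side','top','wrist'):
    s=read_state();im,d=cams.get_image(n);P=cloud(n,d,s); sat=cv2.cvtColor(im,cv2.COLOR_BGR2HSV)[...,1]>120
    if n=='side': ims=im
    m=(P[...,2]>62)&(P[...,2]<84)&sat&(abs(P[...,0]-421)<90)&(abs(P[...,1]-203)<190); q=P[m]
    A=np.c_[q[:,:2]-[421,203],np.ones(len(q))]; print(n,len(q),np.median(q[:,2]),cv2.minAreaRect(q[:,:2].astype(np.float32)),np.linalg.lstsq(A,q[:,2],rcond=None)[0].round(4))
cv2.imwrite('pics/s9.png',cv2.resize(ims[100:430,120:400],None,fx=1.8,fy=1.8))
E
```

```text
side 3888 72.67741876637899 ((419.8465881347656, 202.80360412597656), (293.3352966308594, 118.80046844482422), 86.1874008178711) [-1.0000e-03  3.1000e-03  7.2553e+01]
top 5587 75.12867014166704 ((420.72186279296875, 192.14788818359375), (264.2198181152344, 117.97452545166016), 86.08504486083984) [1.80000e-03 0.00000e+00 7.51664e+01]
wrist 28822 75.39955940546645 ((419.19281005859375, 204.8162078857422), (285.89886474609375, 117.54463958740234), 86.10009765625) [ 7.00000e-04 -1.20000e-03  7.53732e+01]
```

View pics/s9.png

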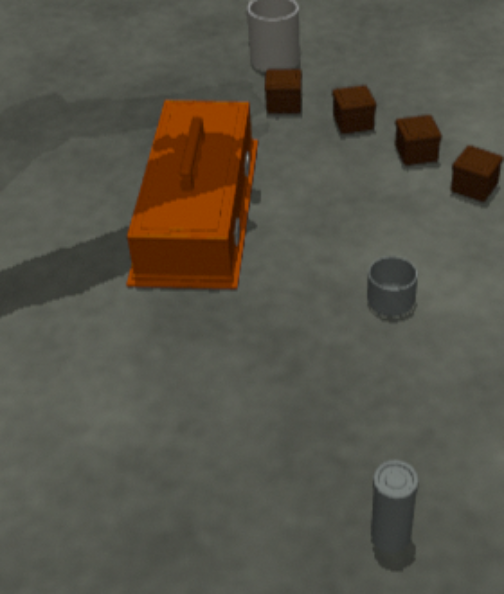

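The lid sits level: its top reads 75.1 mm against 69.4 mm on the counter, which is the 6 mm of the ledge. The robot is clear, so I hand in.

```bash
python3 -c "
from h import *
print(ctrl.finish_job())"
```

```text
the job is handed in; nothing more can be done
None
```

The tiffin is packed and handed in at about 29 s: all three containers stand in their own inserts, the lid measured level on the ledge, and the bowl and canister are untouched; the first grasp of the small container slipped off without moving it, and the second held.

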